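Lid the open salve jar from the spring lid holder

ROBOT

A 6-joint arm with a two-finger parallel gripper is mounted at the origin on the work surface. World frame = base frame: x ahead of the robot, y to its left, z up, the work surface at z = 0. Lengths are in m, angles in rad, forces in N, time in s.
With the tool pointing down it reaches from about 0.375 to 0.75 m from the base axis. Payload 9 kg.
Tool frame: the origin (TCP) lies midway between the tips of the shut fingers; the grasp point (between the pads) lies robot.grip_point_offset behind it (robot.grip_point_offset is the distance from the TCP to the grasp point, in m); z points along the fingers, x is the direction in which the jaws open and shut, and the axes are right-handed (so a half turn about z gives the same grasp; the last joint's range is limited). The gripper opens to 85 mm and grips with 20 to 120 N. Pads are 22 mm wide; open, the fingers measure 114 mm over their backs; the gripper's body (76 mm by 85 mm) begins 54 mm behind the grasp point. The pads swing forward as they close: fully open they stand 13 mm farther back than shut.
Start: joints at [-1.321, 0.104, 0.097, 1.564, 0, 1.353], TCP at [0.271, -0.536, 0.231] pointing down, gripper open.
Joint ranges: [-2.99, 2.99], [-0.84, 1.86], [-1.1, 1.16], [-1.84, 2.11], [-1.51, 1.56], [-3.14, 3.14]. Speed limits (rad/s): [2.22, 2.22, 2.57, 3.14, 3.14, 3.14].

INTERFACE

Orientations are given as a unit quaternion [w, x, y, z].
In Python, from station import readout, get_image, camera_params, robot, spotter gives the robot as it stands. The module is installed in compiled form; this text tells all that it offers.
- The arm moves only by the tool drive_tool, never from a script. Its argument "deltas" is one flat list of numbers, 5 for each row, row after row: the closure, from 0 (fully open) to 1 (shut), then the shift along the tool's x, y, z in cm, then the turn about the tool's z in rad. In form: [jaw, x, y, z, yaw, jaw, x, y, z, yaw, ...]. A call has exactly 5 rows; each row shifts and turns the commanded pose from where the row before left it, along the tool's axes as they then stand; what a row does not reach is not made up. A row lasts 1/12 s, in which the tool goes at most 41.7 mm and 7.16 degrees, less where a joint would pass 70% of its speed; a pose out of reach is approached as far as the arm can. A call is refused whole if a number of a shift passes 4.17 or a number of a turn 0.125, either way. A call with a gripper value outside its range is refused whole. The fingers move at their own pace and stop on an object; "newtons" is the grip in N (left out, the last holds). Time passes only in rows, so rows that do not move let the fingers close, or fill a call up. It gives the time, the measured TCP pose, the force and the opening at its end, in the units of the state.
- readout.read_state(): the state, without advancing time (a new reading comes with each control period).
- get_image(name): name is "scene" or "top" or "wrist"; returns the picture (400x640x3 uint8, red, green, blue); there is no depth.
- camera_params(name): a dict with "fx", "fy", "cx", "cy" (pixels), "R" (3x3) and "t" (3): a world point X has camera coordinates R X + t. Camera axes: x right, y down, z forward; pixel columns grow to the right and rows downward; lengths in m; the calibration is good to about 2 mm. A picture is of the moment at which its call begins: read the wrist's pose just before it. camera_params takes no time and is no camera call; for the wrist camera it gives the pose at the moment of the call.
- robot.hand_in(): hands the job in, once; it reports no verdict.
Trained networks look in the newest picture that a camera, given by its name, has taken for a name from the list of things; names that differ only in an ending like _2 or _b are one class to them, and where a whole thing is asked for, a point or a joint stands for the part that bears it (a point fixed in the world has none). Each returns a list of dicts, best first, with "confidence" (0 to 1); they miss things now and then, are a little off and sometimes report something else, mostly with a low value. They report only what shows in the picture. A call takes as long as a camera call. They do not tell look-alikes from the thing itself.
- spotter.find_in(query, camera): "point" ([x, y, z] in m, in world coordinates, good to about 4 mm: the middle of the surface that is visible of it).
- spotter.trace(query, camera): "region" (400x640 bool, what is visible of it).
- spotter.pinpoint(query, camera): "point" ([x, y, z] in m, in world coordinates, good to about 4 mm: a listed point, or the origin of a listed thing).
The state is a dict: "time": time; "qpos": joint angles; "joint_vel": joint speeds; "tau": joint torques, N m; "position": TCP position; "tool_rot": TCP orientation; "wrist_force": force on the tool from outside, world axes, zero at the start; "ft_torque": the same for the moment, N m; "opening": opening from 0.0 (shut) to 1.0 (fully open).
Only numpy, scipy, OpenCV 4.12 (cv2) and the standard library are available. Lean on these libraries where they do the work, as an engineer would, in place of code of your own. Each camera call takes 0.05 s, during which the arm holds its last target.

TASK

Take the top white lid from the spring-loaded lid holder, so that the next lid rises into its place, and set it on the wide amber jar that is still open. Put it down gently, not dropped, so that it sits flat on the rim with its plug in the mouth, and leave the jar standing where it is and the other lids in the holder.

Things in the scene. Friction and masses are not known exactly. Their poses are not given: they have to be found in the camera images.
- lid_holder: Lid holder fixed to the table: round wood foot (diameter 100 mm) and four steel posts (8 mm thick, tops 120 mm up) round a stack of four white lids. Origin: centre of the foot's underside, z up. Posts stand 35 mm from the axis at 45, 135, 225, 315 degrees from its x axis; the 41 mm gaps between them face its x and y axes: put the fingers in two opposite gaps. Turned by up to 35 degrees.
- lid_lift (a joint): The holder's spring platform under the stack: height in m above its place with four lids on it (0 at the start), growing upwards. The soft spring (44 N/m) just balances the lids: it sinks if pressed on, and rises 0.020 by itself for each lid taken off.
- lid_center (a point): Centre, half-way up, of the stack's top lid, 120 mm above the table at the start; z up its axis. White ceramic, 90 g: flat disc 58 mm across, 14 mm thick (4 mm below this point to 10 mm above), under it a centred plug 6 mm deep tapering from 36 to 26 mm diameter. Lies loose on the next lid's flat top, 10 mm below this point; the lowest 4 mm of its disc are below the post tops.
- jar_mouth (a point): Centre of the mouth, at rim height, of the open wide amber glass jar, loose on the table: diameter 55 mm, 56 mm tall, mouth 48 mm wide, about 200 g; z up its axis. The like jar nearby already has a lid; the open small bottle is far narrower (36 mm, neck 23 mm). With a lid seated, the lid's centre is 4 mm above this point.
There are look-alikes about, which are no part of the job. Leave any red or turquoise look-alike of the part that bears lid_center alone.

How it is judged:
On the way:
1. the top lid is lifted clear of the holder and the next lid has risen into its place (z of lid_center in the frame of lid_holder above 0.138 m and value of joint lid_lift between 0.012 and 0.028 m), for 0.1 s.
At the end, for the whole second after the job is handed in: The former top lid rests on the open jar: centred within 10 mm, its centre 0 to 8 mm above the rim (flush: 4), level within 10 degrees, at rest; the jar is upright within 10 degrees and within 30 mm of its start; the platform has risen 12 to 28 mm, the other three lids still on it (horizontal distance between lid_center and jar_mouth below 0.01 m and z of lid_center in the frame of jar_mouth between 0 and 0.008 m and angle between each of lid_center, jar_mouth's own z axis and vertical below 0.17 rad and distance of jar_mouth from where it was at the start of the episode below 0.03 m and linear speed of lid below 0.02 m/s and value of joint lid_lift between 0.012 and 0.028 m); the robot touches nothing.
It fails at once if the lid is dropped or slammed onto the jar (faster than 0.5 m/s just above it) (horizontal distance between lid_center and jar_mouth below 0.03 m and z of lid_center in the frame of jar_mouth below 0.03 m and linear speed of lid above 0.5 m/s).
It also fails if it takes over 32 s, if anything falls off the work surface, if the arm or the gripper's body presses on something with over 40 N, if the wrist force passes 120 N, or if a joint passes its speed limit or range.

## Working session

There is one attempt and no reset: what is moved stays moved. The work goes in short steps, Python scripts to look and compute and a tool call to move; the robot and the scene stay as the last step left them, time stands still between calls to the robot, and variables do not carry over. Pictures are saved under pics/ and viewed, and the job is handed in when it is done.

Besides the shell and the picture viewer there is one more tool, called after "Request:" by a JSON object that holds its "name" and its "arguments". drive_tool: Moves the arm, as the interface text tells. Its arguments: {"type":"object","properties":{"deltas":{"type":"array"},"newtons":{"type":"number"}},"required":["deltas"]}

```bash
mkdir -p pics; cat > h.py <<'E'
import numpy as np, cv2
from station import readout, get_image, camera_params, robot, spotter
def save(n,im): cv2.imwrite('pics/'+n,im[:,:,::-1])
E
python3 - <<'E'
from h import *
for c in ['scene','top']:
    save(c+'0.png',get_image(c))
    for q in ['lid_center','jar_mouth','lid_holder']:
        for r in spotter.pinpoint(q,c)[:4]: print(c,q,np.round(r['point'],4),round(r['confidence'],2))
s=readout.read_state();print(s['time'],s['position'],s['tool_rot'],robot.grip_point_offset,s['opening'])
E
```

```text
scene lid_center [ 0.5314 -0.3018  0.013 ] 0.89
scene lid_center [ 0.5146 -0.047   0.0127] 0.85
scene lid_center [ 0.6668 -0.1226  0.0118] 0.82
scene lid_center [ 0.4288 -0.188   0.0076] 0.79
scene jar_mouth [0.4651 0.0888 0.0559] 0.85
scene lid_holder [ 0.5522 -0.1757  0.0011] 0.94
top lid_center [ 0.5156 -0.048   0.0079] 0.96
top lid_center [ 0.5269 -0.3022  0.0111] 0.75
top lid_center [ 0.5444 -0.1719  0.1186] 0.66
top lid_center [ 0.4258 -0.186   0.0071] 0.65
top jar_mouth [0.4633 0.0939 0.0591] 0.61
top lid_holder [ 0.5526 -0.1748  0.0024] 0.86
0.4 [ 0.27056097 -0.53553037  0.2312313 ] [-1.16399170e-05  8.51731848e-01 -5.23977918e-01 -2.16626839e-05] 0.0187 1.0041608149438113
```

View pics/scene0.png

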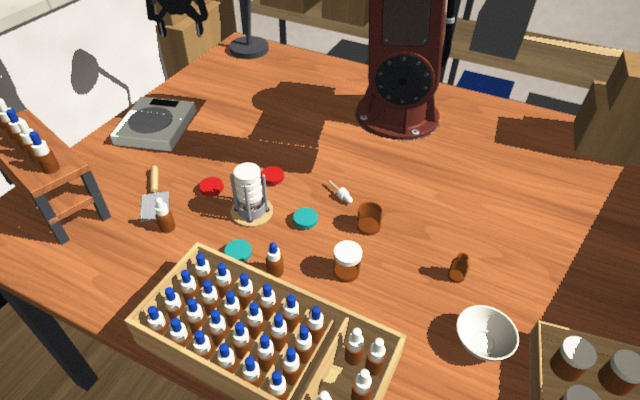

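View pics/top0.png

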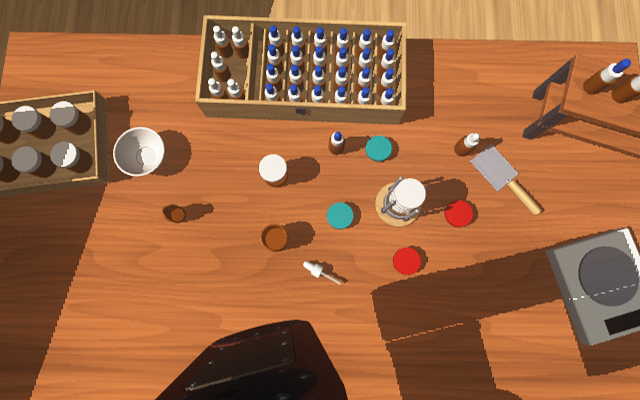

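The scene view shows the holder with the white stack at (250,195), the open wide jar at (370,218) and the lidded jar at (347,260). In the top view the lid is at (410,193) and the open jar at (275,237). I'll zoom in next.

```bash
python3 - <<'E'
from h import *
s=cv2.imread('pics/scene0.png');t=cv2.imread('pics/top0.png')
a=cv2.resize(s[155:235,215:295],(400,400),interpolation=cv2.INTER_CUBIC)
b=cv2.resize(t[165:235,365:435],(400,400),interpolation=cv2.INTER_CUBIC)
cv2.imwrite('pics/z0.png',np.hstack([a,b]))
for c in ['scene','top']:
    p=camera_params(c); print(c,p['fx'],p['cx'],p['cy'],-p['R'].T@p['t'],np.round(p['R'],3).tolist())
E
```

```text
scene 460.2526291425572 318.17247204742335 203.12063313225946 [1.1642842  0.29439559 0.78936518] [[-0.44, 0.898, 0.014], [0.629, 0.319, -0.709], [-0.641, -0.303, -0.706]]
top 402.99314719737276 319.6830291842126 200.99907891802573 [ 0.39573116 -0.00571291  0.87708694] [[0.019, -1.0, 0.001], [-0.985, -0.019, -0.174], [0.174, 0.002, -0.985]]
```

View pics/z0.png

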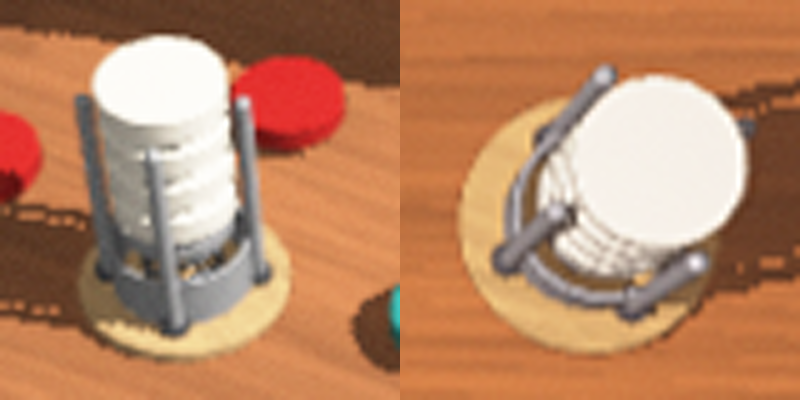

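```bash
cat >> h.py <<'E'
def proj(p,X):
    c=np.atleast_2d(X)@np.array(p['R']).T+np.array(p['t']); return np.c_[p['fx']*c[:,0]/c[:,2]+p['cx'],p['fy']*c[:,1]/c[:,2]+p['cy']]
def plane(p,uv,z):
    R=np.array(p['R']);o=-R.T@np.array(p['t'])
    uv=np.atleast_2d(uv);d=np.c_[(uv[:,0]-p['cx'])/p['fx'],(uv[:,1]-p['cy'])/p['fy'],np.ones(len(uv))]@R
    return o+d*((z-o[2])/d[:,2])[:,None]
def tri(ps,uvs):
    A=[];b=[]
    for p,uv in zip(ps,uvs):
        R=np.array(p['R']);o=-R.T@np.array(p['t']);d=R.T@np.array([(uv[0]-p['cx'])/p['fx'],(uv[1]-p['cy'])/p['fy'],1]);d/=np.linalg.norm(d)
        M=np.eye(3)-np.outer(d,d);A.append(M);b.append(M@o)
    return np.linalg.lstsq(np.vstack(A),np.hstack(b),rcond=None)[0]
E
python3 - <<'E'
from h import *
from scipy.optimize import least_squares
ps,pt=camera_params('scene'),camera_params('top')
S=np.array([[83,100],[152,155],[245,103]])/5+[215,155]
T=(np.array([[605,73],[560,212],[697,262],[748,128]])-[400,0])/5.714+[365,165]
Tw=plane(pt,T,.12);Sw=plane(ps,S,.12);print(Tw,Sw)
def f(v):
    x,y,z,a=v;X=np.array([[x+.035*np.cos(a+k),y+.035*np.sin(a+k),z] for k in np.pi/4+np.arange(4)*np.pi/2])
    r=[]
    for p,P in((ps,S),(pt,T)):
        q=proj(p,X)
        for u in P:
            d=q-u;r+=list(d[np.argmin((d**2).sum(1))])
    return r
for a0 in np.radians([-30,-10,10,30]):
    o=least_squares(f,[.55,-.175,.12,a0]);print(o.x,np.degrees(o.x[3]),o.cost,np.round(o.fun,1))
# lid top centre, both views
u=np.array([160,80])/5+[215,155];w=np.array([257,160])/5.714+[365,165]
print('lidtop',tri([ps,pt],[u,w]))
for c,q in(('scene',1),('top',1)):
  p=camera_params(c); get_image(c)
  for r in spotter.trace('jar_mouth',c)[:2]:
    m=r['region'].astype(np.uint8); ys,xs=np.where(m); print(c,r['confidence'],xs.min(),xs.max(),ys.min(),ys.max())
s=cv2.imread('pics/scene0.png');t=cv2.imread('pics/top0.png')
a=cv2.resize(s[195:245,345:395],(400,400),interpolation=cv2.INTER_CUBIC)
b=cv2.resize(t[212:262,250:300],(400,400),interpolation=cv2.INTER_CUBIC)
cv2.imwrite('pics/z1.png',np.hstack([a,b]))
E
```

```text
[[ 0.57817133 -0.15970301  0.12      ]
 [ 0.53025507 -0.14390802  0.12      ]
 [ 0.51423951 -0.18925164  0.12      ]
 [ 0.56012143 -0.20744593  0.12      ]] [[ 0.56384117 -0.20049815  0.12      ]
 [ 0.58023203 -0.1545494   0.12      ]
 [ 0.53346487 -0.13644756  0.12      ]]
[ 0.54571695 -0.17437498  0.11638669 -0.33803306] -19.3678674223718 4.620488804381179 [-1.1 -0.3 -0.9 -0.3 -1.7 -0.4 -0.6  0.9 -0.9  0.1 -0.3  0.3 -1.3  0. ]
[ 0.54571695 -0.17437498  0.11638669 -0.33803305] -19.367867206861764 4.620488804381123 [-1.1 -0.3 -0.9 -0.3 -1.7 -0.4 -0.6  0.9 -0.9  0.1 -0.3  0.3 -1.3  0. ]
[ 0.54571695 -0.17437498  0.11638669 -0.33803309] -19.367869378213307 4.620488804382286 [-1.1 -0.3 -0.9 -0.3 -1.7 -0.4 -0.6  0.9 -0.9  0.1 -0.3  0.3 -1.3  0. ]
[ 0.54571695 -0.17437498  0.11638669  1.23276328] 70.63213307997496 4.620488804381059 [-1.1 -0.3 -0.9 -0.3 -1.7 -0.4 -0.6  0.9 -0.9  0.1 -0.3  0.3 -1.3  0. ]
lidtop [ 0.54603042 -0.17304     0.12914147]
scene 0.79 357 382 202 235
top 0.85 260 288 223 251
```

View pics/z1.png

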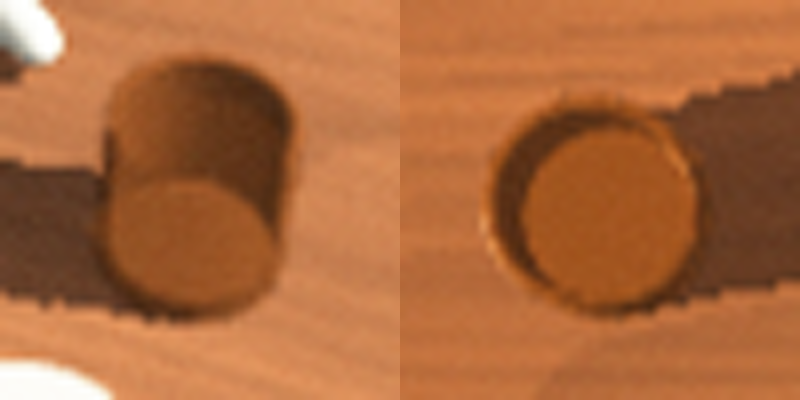

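Request:
{"name": "drive_tool", "arguments": {"deltas": [0,-1.65,-3.4,0,0,0,-1.65,-3.4,0,0,0,-1.65,-3.4,0,0,0,-1.65,-3.4,0,0,0,-1.65,-3.4,0,0], "newtons": 30}}

```text
time: 1.02
position: [0.3858, -0.3838, 0.2314]
tool_rot: [0.0, 0.852, -0.524, 0.0]
wrist_force: [0.3, -0.6, -0.5]
opening: 0.998
```

Request:
{"name": "drive_tool", "arguments": {"deltas": [0,-1.65,-3.4,0,0,0,-1.65,-3.4,0,0,0,-1.65,-3.4,0,0,0,0,0,0,-0.11,0,0,0,0,-0.11]}}

```text
time: 1.43
position: [0.4551, -0.2931, 0.2315]
tool_rot: [0.0, 0.906, -0.424, 0.0]
wrist_force: [0.3, -0.1, -0.2]
opening: 1.001
```

Request:
{"name": "drive_tool", "arguments": {"deltas": [0,0,0,0,-0.11,0,0,0,0,-0.11,0,0,0,0,-0.11,0,0,0,0,-0.11,0,0,0,0,-0.105]}}

```text
time: 1.85
position: [0.4538, -0.2951, 0.2314]
tool_rot: [0.0, 0.986, -0.165, 0.0]
wrist_force: [0.2, 0.1, 0.7]
opening: 1.0
```

```bash
cat >> h.py <<'E'
from scipy.spatial.transform import Rotation as Ro
def Rt(s):
    q=s['tool_rot'];return Ro.from_quat([q[1],q[2],q[3],q[0]]).as_matrix()
def go(tgt,yaw=None):
    s=readout.read_state();R=Rt(s);d=R.T@(np.array(tgt)-s['position'])
    a=np.arctan2(R[1,0],R[0,0]);print('t',round(s['time'],2),'pos',np.round(s['position'],4),'yawdeg',round(np.degrees(a),2),'shift cm',np.round(d*100,2),'open',round(s['opening'],3),'F',np.round(s['wrist_force'],1))
    if yaw is not None: print('turn',round(-(yaw-a),4))
E
python3 - <<'E'
from h import *
go([.5457,-.174,.2],-.338)
save('w0.png',get_image('wrist'))
E
```

```text
t 1.85 pos [ 0.4538 -0.2951  0.2314] yawdeg -19.04 shift cm [  4.73 -14.44   3.14] open 1.0 F [0.2 0.1 0.7]
turn 0.0056
```

View pics/w0.png

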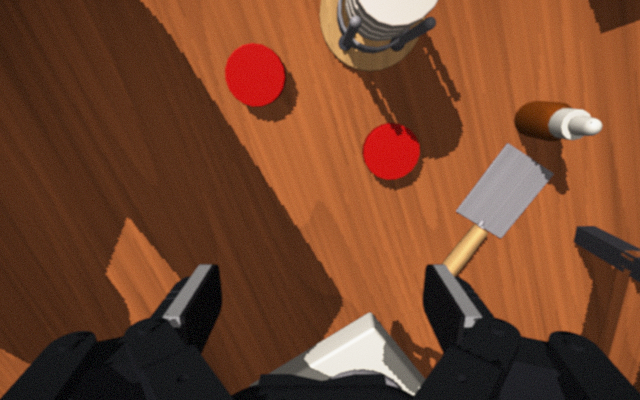

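The wrist view has the holder at the top edge (380,20), the red lids at (256,75) and (391,152), and the fingers at the bottom. I'll move closer so the holder is in full view.

Request:
{"name": "drive_tool", "arguments": {"deltas": [0,2.4,-2.5,0,0,0,2.3,-2.5,0,0,0,0,-2,0,0,0,0,0,0,0,0,0,0,0,0]}}

```text
time: 2.32
position: [0.5217, -0.2439, 0.2312]
tool_rot: [0.0, 0.986, -0.168, -0.0]
wrist_force: [-0.2, 0.2, 0.1]
opening: 1.001
```

```bash
python3 - <<'E'
from h import *
go([.5457,-.174,.2],-.338)
p=camera_params('wrist');im=get_image('wrist')
save('w1.png',im); import pickle; pickle.dump(p,open('w1.pkl','wb'))
print(-np.array(p['R']).T@p['t'])
for r in spotter.pinpoint('lid_center','wrist'): print(r)
for r in spotter.pinpoint('lid_holder','wrist'): print(r)
E
```

```text
t 2.32 pos [ 0.5217 -0.2439  0.2312] yawdeg -19.37 shift cm [-0.05 -7.39  3.12] open 1.001 F [-0.2  0.2  0.1]
turn -0.0001
[ 0.54761714 -0.17084237  0.3746155 ]
{'point': [0.5273, -0.3012, 0.0111], 'confidence': 0.74}
{'point': [0.5435, -0.174, 0.1178], 'confidence': 0.65}
{'point': [0.4244, -0.1886, 0.0138], 'confidence': 0.55}
```

View pics/w1.png

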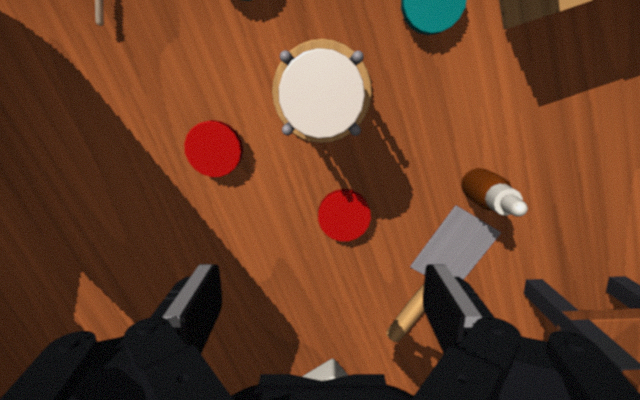

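The wrist view is almost straight down on the holder. The posts are at (285,57), (357,57), (287,129) and (355,129), so the gaps line up with the jaws, and the lid is centred at about (321,93).

```bash
python3 - <<'E'
from h import *
import pickle
p=pickle.load(open('w1.pkl','rb'));im=cv2.imread('pics/w1.png')
m=(im.min(2)>150).astype(np.uint8);m[:,:260]=0;m[:,385:]=0;m[150:]=0
n,l,st,ce=cv2.connectedComponentsWithStats(m);i=1+np.argmax(st[1:,4]);print(st[i],ce[i])
c=max(cv2.findContours((l==i).astype(np.uint8),0,1)[0],key=len);print(cv2.fitEllipse(c))
print('lid top',plane(p,ce[i],.13))
P=plane(p,[[285,57],[357,57],[287,129],[355,129]],.12);print(P,P.mean(0))
pt=camera_params('top');t=cv2.imread('pics/top0.png');m=(t.min(2)>190).astype(np.uint8);n,l,st,ct=cv2.connectedComponentsWithStats(m);j=l[193,410];print(st[j],ct[j]);print(plane(pt,ct[j],.13),tri([p,pt],[ce[i],ct[j]]))
cv2.imwrite('pics/z2.png',cv2.resize(im[30:160,255:385],(520,520),interpolation=cv2.INTER_CUBIC))
E
```

```text
[ 279   48   85   89 5931] [320.76681841  92.29253077]
((320.763671875, 92.29042053222656), (84.04061889648438, 88.0107192993164), 178.14114379882812)
lid top [[ 0.54619135 -0.17242558  0.13      ]]
[[ 0.5309045  -0.14292172  0.12      ]
 [ 0.57687609 -0.15912453  0.12      ]
 [ 0.51484146 -0.18818583  0.12      ]
 [ 0.56093664 -0.20443057  0.12      ]] [ 0.54588967 -0.17366566  0.12      ]
[390 179  35  34 804] [407.89552239 194.21517413]
[[ 0.54414169 -0.1704091   0.13      ]] [ 0.54610269 -0.17251907  0.12028951]
```

View pics/z2.png

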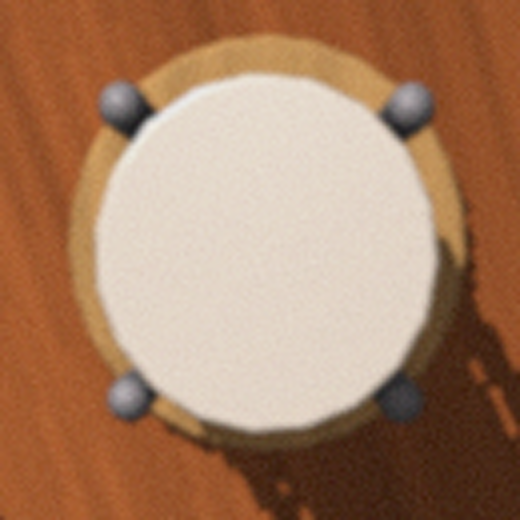

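Request:
{"name": "drive_tool", "arguments": {"deltas": [0,0,-3.7,0,0,0,0,-3.7,0,0,0,0,0,3.5,0,0,0,0,3.5,0,0,0,0,2.0,0]}}

```text
time: 2.88
position: [0.5447, -0.1745, 0.1381]
tool_rot: [-0.0, 0.986, -0.169, -0.001]
wrist_force: [-1.1, -0.1, -0.5]
opening: 0.999
```

```bash
python3 - <<'E'
from h import *
go([.546,-.173,.108],-.338)
E
```

```text
t 2.88 pos [ 0.5447 -0.1745  0.1381] yawdeg -19.41 shift cm [ 0.08 -0.18  3.01] open 0.999 F [-1.1 -0.1 -0.5]
turn -0.0008
```

Request:
{"name": "drive_tool", "arguments": {"deltas": [0,0.1,-0.15,1.2,0,0,0,0,1.2,0,0,0,0,0,0,0,0,0,0,0,0,0,0,0,0]}}

```text
time: 3.3
position: [0.5481, -0.1745, 0.119]
tool_rot: [0.0, 0.986, -0.168, 0.001]
wrist_force: [0.3, 0.6, 0.9]
opening: 0.995
```

```bash
python3 - <<'E'
from h import *
go([.546,-.173,.108],-.338)
im=get_image('scene');save('s1.png',im);p=camera_params('scene')
z=cv2.resize(im[140:240,200:320],(720,600),interpolation=cv2.INTER_CUBIC);save('s1z.png',z)
E
```

```text
t 3.3 pos [ 0.5481 -0.1745  0.119 ] yawdeg -19.4 shift cm [-0.25 -0.08  1.09] open 0.995 F [0.3 0.6 0.9]
turn -0.0006
```

View pics/s1z.png

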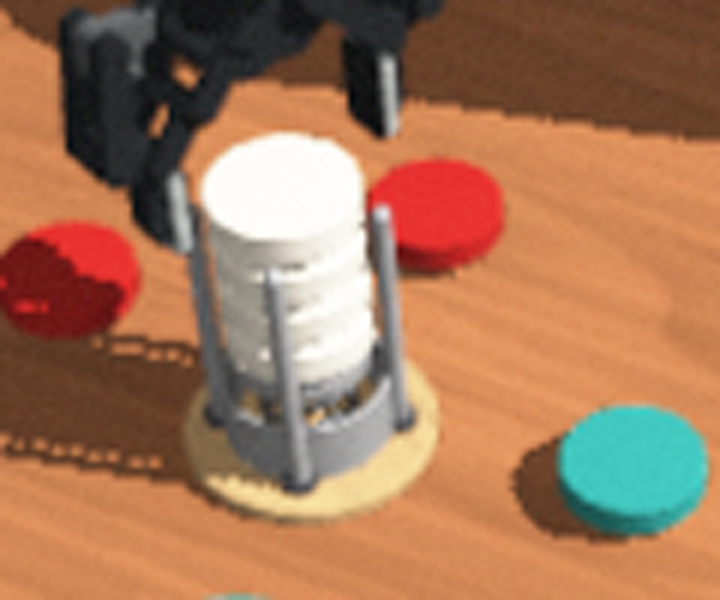

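```bash
python3 - <<'E'
from h import *
L=[]
for i in range(5):
    s=readout.read_state();L.append(s['position']);print(np.round(s['position'],4),np.round(s['qpos'],4)); im=get_image(['scene','wrist'][i%2])
save('w2.png',im if 0 else get_image('wrist'))
m=np.mean(L,0);print(m)
p=camera_params('scene');x=np.array([.943,-.332,0])
for sgn in(1,-1):
  for dz in (0,.005,.01,.013,.018): print(sgn,dz,(proj(p,m+sgn*.0425*x+[0,0,dz])-[200,140])*6)
E
```

```text
[ 0.5482 -0.1745  0.119 ] [-5.3540e-01  3.4900e-02 -1.7860e-01  1.3548e+00 -1.0000e-04  1.3738e+00]
[ 0.5481 -0.1744  0.1189] [-5.3520e-01  3.4900e-02 -1.7880e-01  1.3547e+00 -1.0000e-04  1.3738e+00]
[ 0.548  -0.1743  0.1187] [-5.3520e-01  3.5000e-02 -1.7920e-01  1.3546e+00 -1.0000e-04  1.3738e+00]
[ 0.5479 -0.1741  0.1184] [-5.3510e-01  3.5100e-02 -1.7950e-01  1.3545e+00 -1.0000e-04  1.3738e+00]
[ 0.5478 -0.174   0.1182] [-0.5351  0.0352 -0.1798  1.3544 -0.      1.3738]
[ 0.54800911 -0.17427734  0.11864002]
1 0 [[180.55612338 262.99604788]]
1 0.005 [[178.8535318  252.65048714]]
1 0.01 [[177.13870289 242.23056799]]
1 0.013 [[176.10387662 235.94259024]]
1 0.018 [[174.36919178 225.40201929]]
-1 0 [[364.71135378 156.81730785]]
-1 0.005 [[363.71162523 146.53806042]]
-1 0.01 [[362.70501134 136.18801758]]
-1 0.013 [[362.09770838 129.94370518]]
-1 0.018 [[361.07992905 119.47885892]]
```

View pics/w2.png

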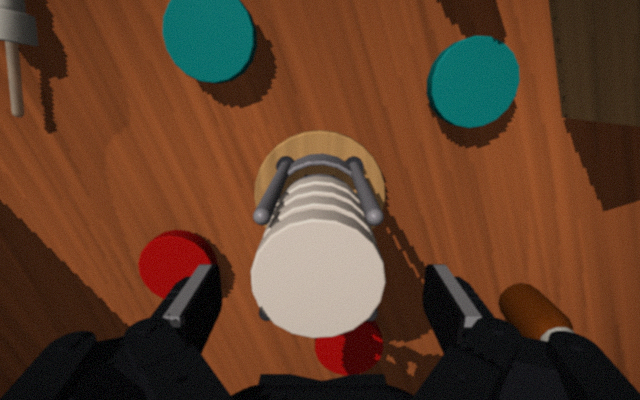

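The wrist view shows the lid centred between the jaws (col 318 against jaw middle 322). I'll fine-tune the position and then close.

Request:
{"name": "drive_tool", "arguments": {"deltas": [0,-0.2,-0.05,0.8,0,0,0,0,0,0,0,0,0,0,0,0,0,0,0,0,0,0,0,0,0], "newtons": 40}}

```text
time: 4.07
position: [0.5456, -0.1726, 0.1093]
tool_rot: [0.0, 0.986, -0.168, 0.0]
wrist_force: [-0.2, 0.4, 0.3]
opening: 0.999
```

```bash
python3 - <<'E'
from h import *
go([.546,-.173,.1105],-.338)
E
```

```text
t 4.07 pos [ 0.5456 -0.1726  0.1093] yawdeg -19.37 shift cm [ 0.05  0.02 -0.12] open 0.999 F [-0.2  0.4  0.3]
turn -0.0
```

Request:
{"name": "drive_tool", "arguments": {"deltas": [0.25,0.05,0,-0.15,0,0.25,0,0,0,0,0.25,0,0,0,0,0.25,0,0,0,0,0.25,0,0,0,0], "newtons": 40}}

```text
time: 4.48
position: [0.5461, -0.1728, 0.1108]
tool_rot: [0.0, 0.986, -0.168, 0.0]
wrist_force: [0.5, 0.4, -0.1]
opening: 0.748
```

```bash
python3 - <<'E'
from h import *
go([.546,-.173,.1105],-.338)
im=get_image('scene');z=cv2.resize(im[140:240,200:320],(720,600),interpolation=cv2.INTER_CUBIC);save('s2z.png',z)
save('w3.png',get_image('wrist'))
E
```

```text
t 4.48 pos [ 0.5461 -0.1728  0.1108] yawdeg -19.37 shift cm [-0.01  0.02  0.03] open 0.748 F [ 0.5  0.4 -0.1]
turn -0.0
```

View pics/s2z.png

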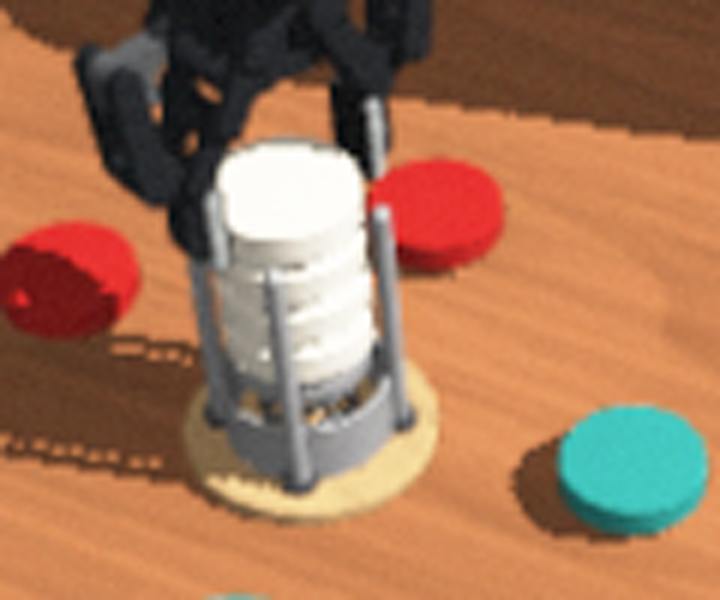

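View pics/w3.png

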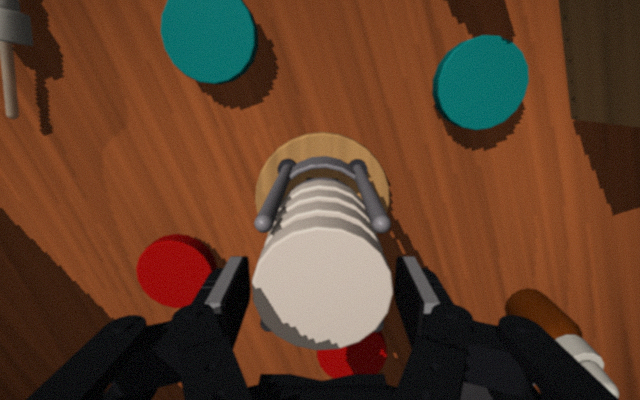

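```bash
python3 - <<'E'
from h import *
p=camera_params('scene');x=np.array([.943,-.332,0]);y=np.array([-.332,-.943,0]);c=np.array([.546,-.173,0])
for r in (.032,):
 for sy in (-.011,.011):
  for z in (.108,.112,.116,.120): print(sy,z,(proj(p,c+r*x+sy*y+[0,0,z])-[200,140])*6)
print('lid top/bot at front', [((proj(p,c+[.029*.89,.029*.45,z])-[200,140])*6).round() for z in (.13,.116,.11,.096)])
print('lid left', [((proj(p,c+.029*x+[0,0,z])-[200,140])*6).round() for z in (.13,.116,.11,.096)])
E
```

```text
-0.011 0.108 [[232.2242739  283.80793374]]
-0.011 0.112 [[231.02110206 275.66479558]]
-0.011 0.116 [[229.81107916 267.475289  ]]
-0.011 0.12 [[228.59414651 259.23901683]]
0.011 0.108 [[195.16852723 254.11154591]]
0.011 0.112 [[193.87443161 245.97388122]]
0.011 0.116 [[192.57304782 237.79038636]]
0.011 0.12 [[191.26431413 229.56067308]]
lid top/bot at front [array([[270., 236.]]), array([[273., 265.]]), array([[275., 278.]]), array([[279., 306.]])]
lid left [array([[213., 220.]]), array([[218., 249.]]), array([[220., 261.]]), array([[224., 289.]])]
```

The near pad's lower corner shows at zoom (226,268), so the tip is at about z 0.117. I'll go 2 mm lower and close.

Request:
{"name": "drive_tool", "arguments": {"deltas": [0.25,0,0,0.2,0,0.25,0,0,0,0,1,0,0,0,0,1,0,0,0,0,1,0,0,0,0], "newtons": 40}}

```text
time: 5.0
position: [0.5461, -0.1728, 0.1088]
tool_rot: [0.0, 0.986, -0.168, -0.0]
wrist_force: [0.7, -0.3, -0.0]
opening: 0.656
```

Request:
{"name": "drive_tool", "arguments": {"deltas": [1,0,0,0,0,1,0,0,0,0,1,0,0,0,0,1,0,0,0,0,1,0,0,0,0]}}

```text
time: 5.42
position: [0.5461, -0.1728, 0.1088]
tool_rot: [0.0, 0.986, -0.168, 0.0]
wrist_force: [-0.0, -0.1, -0.5]
opening: 0.659
```

```bash
python3 - <<'E'
from h import *
go([.546,-.173,.1085],-.338)
im=get_image('scene');z=cv2.resize(im[140:240,200:320],(720,600),interpolation=cv2.INTER_CUBIC);save('s3z.png',z)
save('w4.png',get_image('wrist'))
E
```

```text
t 5.42 pos [ 0.5461 -0.1728  0.1088] yawdeg -19.36 shift cm [-0.    0.02  0.03] open 0.659 F [-0.  -0.1 -0.5]
turn 0.0
```

View pics/s3z.png

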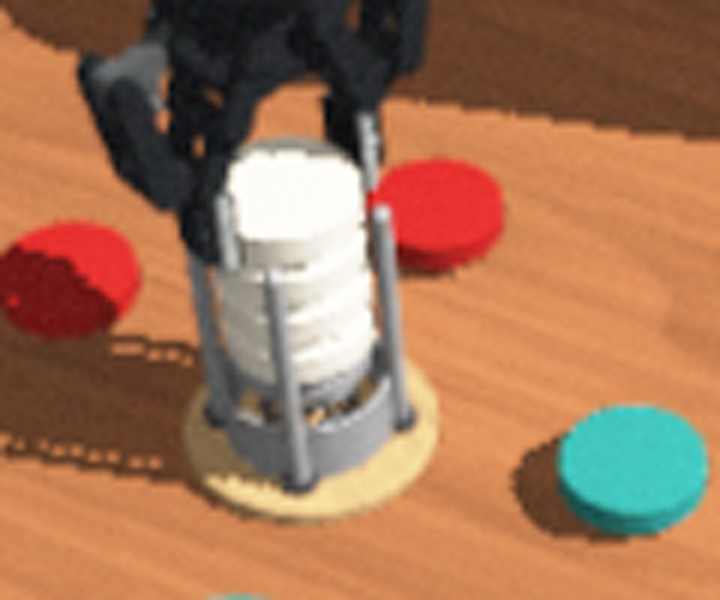

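View pics/w4.png

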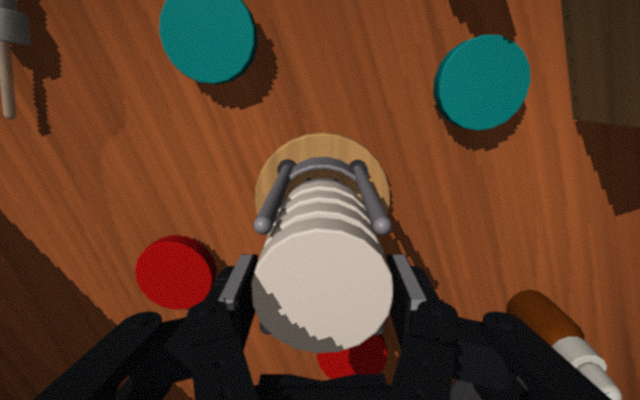

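The jaws stopped at 0.66, about 56 mm, which fits the lid. Its pad ends near the disc's lower edge. Next is a slow lift.

Request:
{"name": "drive_tool", "arguments": {"deltas": [1,0,0,-0.5,0,1,0,0,-0.8,0,1,0,0,-1.2,0,1,0,0,-1.5,0,1,0,0,0,0]}}

```text
time: 5.93
position: [0.5477, -0.1737, 0.153]
tool_rot: [0.001, 0.986, -0.168, 0.002]
wrist_force: [2.0, -0.6, -0.5]
opening: 0.663
```

```bash
python3 - <<'E'
from h import *
go([.546,-.173,.2],-.338)
im=get_image('scene');z=cv2.resize(im[120:240,190:310],(600,600),interpolation=cv2.INTER_CUBIC);save('s4z.png',z)
E
```

```text
t 5.93 pos [ 0.5477 -0.1737  0.153 ] yawdeg -19.36 shift cm [-0.15 -0.   -4.7 ] open 0.663 F [ 2.  -0.6 -0.5]
turn 0.0001
```

View pics/s4z.png

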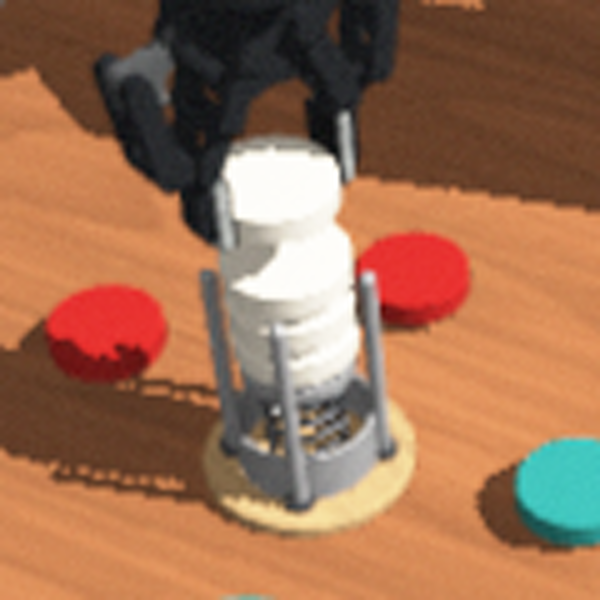

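Only the top lid came up, held level, and the next lid rose into its place with three still in the holder. I'll move to where the wrist camera looks straight down on the open jar.

Request:
{"name": "drive_tool", "arguments": {"deltas": [1,0,0,-1.5,0,1,0,0,-2.5,0,1,-1.5,-1.3,0,0,1,-2.5,-2.2,0,0,1,-2.5,-2.2,0,0]}}

```text
time: 6.4
position: [0.5032, -0.0972, 0.1885]
tool_rot: [0.0, 0.986, -0.169, 0.0]
wrist_force: [0.7, 1.3, -0.5]
opening: 0.658
```

Request:
{"name": "drive_tool", "arguments": {"deltas": [1,-2.5,-2.2,0,0,1,-2.5,-2.2,0,0,1,-2.5,-2.2,0,0,1,-1.7,-1.5,0,0,1,-0.6,-0.6,0,0]}}

```text
time: 6.82
position: [0.4387, 0.0194, 0.1886]
tool_rot: [-0.0, 0.986, -0.167, -0.0]
wrist_force: [-0.2, -0.1, -0.2]
opening: 0.658
```

Request:
{"name": "drive_tool", "arguments": {"deltas": [1,0,0,0,0,1,0,0,0,0,1,0,0,0,0,1,0,0,0,0,1,0,0,0,0]}}

```text
time: 7.23
position: [0.4404, 0.0163, 0.1886]
tool_rot: [0.0, 0.986, -0.169, -0.0]
wrist_force: [0.8, 0.0, -1.4]
opening: 0.659
```

```bash
python3 - <<'E'
from h import *
import pickle
go([.464,.092,.2])
p=camera_params('wrist');pickle.dump(p,open('w5.pkl','wb'));save('w5.png',get_image('wrist'))
for r in spotter.pinpoint('jar_mouth','wrist')[:3]:print(r)
E
```

```text
t 7.23 pos [0.4404 0.0163 0.1886] yawdeg -19.44 shift cm [-0.29 -7.92 -1.14] open 0.659 F [ 0.8  0.  -1.4]
{'point': [0.4642, 0.0949, 0.0551], 'confidence': 0.57}
```

View pics/w5.png

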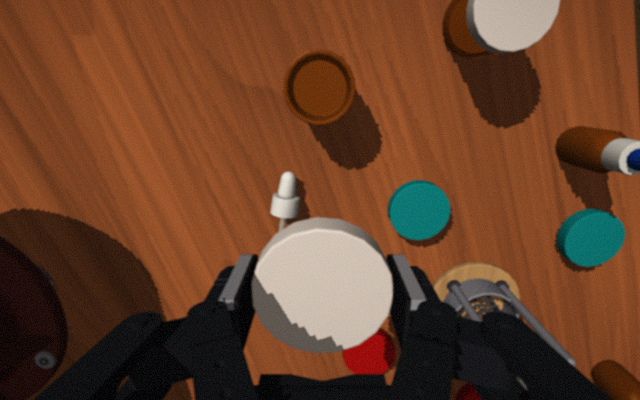

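```bash
python3 - <<'E'
from h import *
import pickle
p=pickle.load(open('w5.pkl','rb'));im=cv2.imread('pics/w5.png')
print('jar w',plane(p,[320,87.5],.056), 'r px',p['fx'])
X=plane(p,[320,87.5],.056)[0]
t=np.linspace(0,6.28,60)
for r,cl in((.0275,(0,255,0)),(.024,(255,255,0))):
  q=proj(p,X+np.c_[r*np.cos(t),r*np.sin(t),0*t])
  z=cv2.resize(im[30:150,260:380],(600,600),interpolation=cv2.INTER_CUBIC) if r==.0275 else z
  for u in q: cv2.circle(z,tuple(int(v) for v in (u-[259.5,29.5])*5),2,cl,-1)
cv2.imwrite('pics/z5.png',z)
# lid held centre, top face
c=im[210:350,250:395]
for zz in (.205,.21,.2): print('lid top centre',zz,plane(p,[322.5,286],zz))
pt=camera_params('top')
print('top est',plane(pt,[274.1,236.6],.056), tri([p,pt],[[320,87.5],[274.1,236.6]]))
# overlay on top/scene from original pics
for n,b,o in(('top',(250,212),0),('scene',(345,195),0)):
  pp=camera_params(n);I=cv2.imread(f'pics/{n}0.png');I=cv2.resize(I[b[1]:b[1]+50,b[0]:b[0]+50],(400,400),interpolation=cv2.INTER_CUBIC)
  q=proj(pp,X+np.c_[.0275*np.cos(t),.0275*np.sin(t),0*t])
  for u in q: cv2.circle(I,tuple(int(v) for v in (u-b+.5)*8),2,(0,255,0),-1)
  cv2.imwrite(f'pics/ov_{n}.png',I)
cv2.imwrite('pics/ov.png',np.hstack([cv2.imread('pics/ov_top.png'),cv2.imread('pics/ov_scene.png')]))
E
```

```text
jar w [[0.46537958 0.0909752  0.056     ]] r px 349.063483820367
lid top centre 0.205 [[0.44070985 0.01605441 0.205     ]]
lid top centre 0.21 [[0.44172257 0.01894004 0.21      ]]
lid top centre 0.2 [[0.43969714 0.01316878 0.2       ]]
top est [[0.46564441 0.08753719 0.056     ]] [0.46623513 0.09031865 0.03823299]
```

View pics/z5.png

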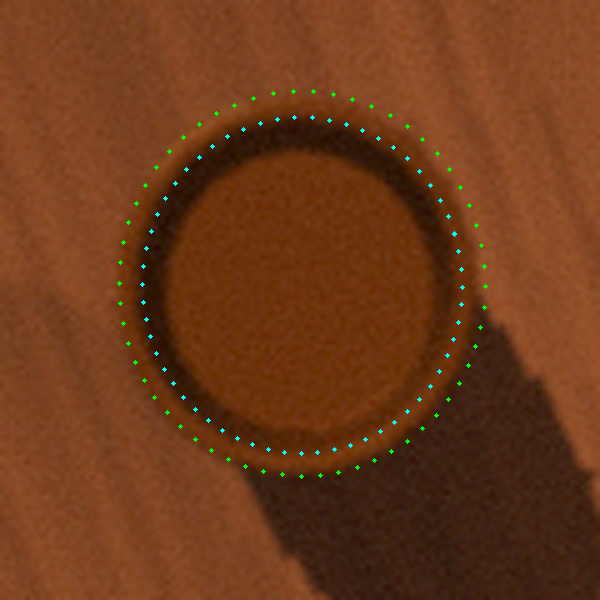

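View pics/ov.png

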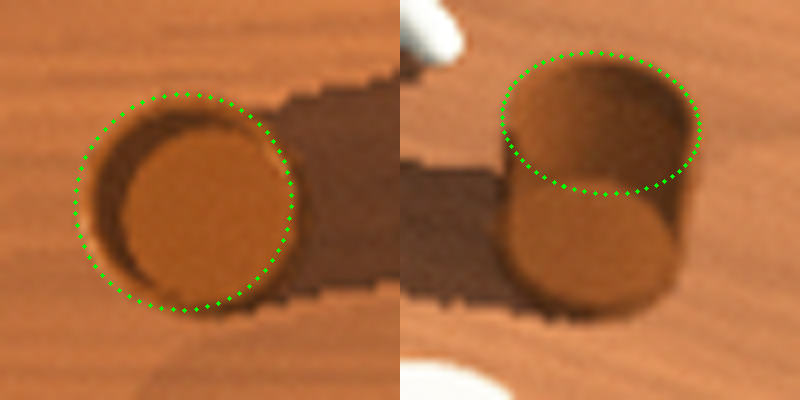

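The fitted circles match the rim in the wrist view at rim height 0.056, so the jar is at about (0.4655, 0.0905). The top view overlay is off by 1–2 px, which is within calibration. I'll move over it and down part of the way.

Request:
{"name": "drive_tool", "arguments": {"deltas": [1,0,-1.5,0,0,1,0,-2.5,0,0,1,0,-2.3,0,0,1,-0.1,-1.5,0,0,1,0,0,1.5,0]}}

```text
time: 7.75
position: [0.4669, 0.0928, 0.176]
tool_rot: [-0.0, 0.986, -0.167, 0.002]
wrist_force: [0.4, 0.1, -0.1]
opening: 0.659
```

Request:
{"name": "drive_tool", "arguments": {"deltas": [1,0,0,2.5,0,1,0,0,2.5,0,1,0,0,2,0,1,0,0,1,0,1,0,0,0,0]}}

```text
time: 8.17
position: [0.4635, 0.0909, 0.0914]
tool_rot: [0.0, 0.986, -0.168, -0.002]
wrist_force: [0.4, 0.1, -0.3]
opening: 0.659
```

Request:
{"name": "drive_tool", "arguments": {"deltas": [1,0,0,0,0,1,0,0,0,0,1,0,0,0,0,1,0,0,0,0,1,0,0,0,0]}}

```text
time: 8.58
position: [0.4656, 0.091, 0.0946]
tool_rot: [-0.0, 0.986, -0.168, 0.001]
wrist_force: [0.3, -0.1, -0.5]
opening: 0.656
```

```bash
python3 - <<'E'
from h import *
go([.4655,.0904,.0488],-.338)
im=get_image('scene');z=cv2.resize(im[150:270,310:430],(600,600),interpolation=cv2.INTER_CUBIC);save('s5z.png',z)
save('w6.png',get_image('wrist'))
E
```

```text
t 8.58 pos [0.4656 0.091  0.0946] yawdeg -19.37 shift cm [0.01 0.06 4.58] open 0.656 F [ 0.3 -0.1 -0.5]
turn -0.0
```

View pics/s5z.png

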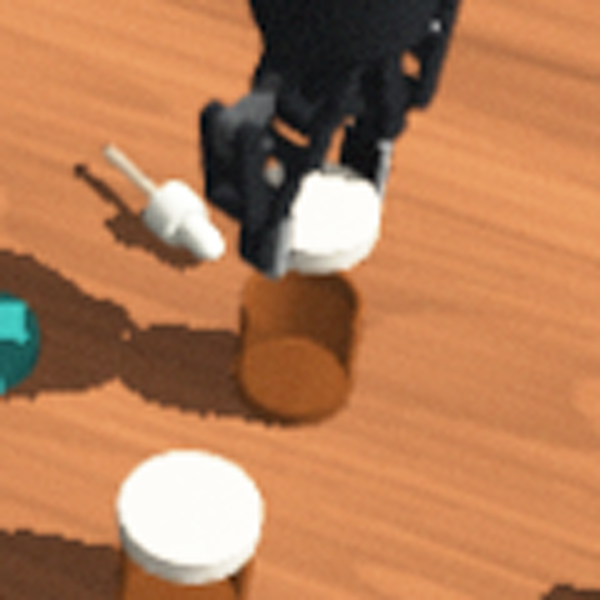

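View pics/w6.png

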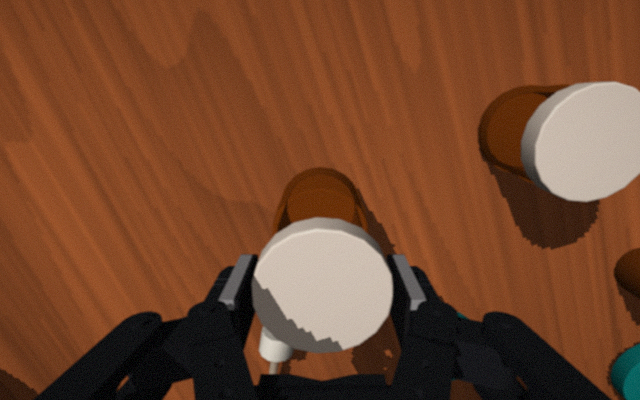

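The held lid is level and centred above the jar. I'll lower it gently.

Request:
{"name": "drive_tool", "arguments": {"deltas": [1,0,0.05,1,0,1,0,0,1,0,1,0,0,1,0,1,0,0,0.7,0,1,0,0,0.3,0]}}

```text
time: 9.1
position: [0.4636, 0.0906, 0.0516]
tool_rot: [0.0, 0.986, -0.168, -0.001]
wrist_force: [0.1, 0.1, -0.3]
opening: 0.654
```

Request:
{"name": "drive_tool", "arguments": {"deltas": [1,0,0,0,0,1,0,0,0,0,1,0,0,0,0,1,0,0,0,0,1,0,0,0,0]}}

```text
time: 9.52
position: [0.4652, 0.0905, 0.0542]
tool_rot: [0.0, 0.986, -0.168, 0.0]
wrist_force: [1.0, 0.4, -0.1]
opening: 0.658
```

```bash
python3 - <<'E'
from h import *
go([.4655,.0904,.0488],-.338)
E
```

```text
t 9.52 pos [0.4652 0.0905 0.0542] yawdeg -19.37 shift cm [0.03 0.   0.54] open 0.658 F [ 1.   0.4 -0.1]
turn -0.0
```

Request:
{"name": "drive_tool", "arguments": {"deltas": [1,0.03,0,0.2,0,1,0,0,0.15,0,1,0,0,0.1,0,1,0,0,0,0,1,0,0,0,0]}}

```text
time: 9.93
position: [0.4659, 0.0904, 0.0508]
tool_rot: [-0.0, 0.986, -0.168, 0.001]
wrist_force: [-3.2, 0.7, 13.3]
opening: 0.656
```

Request:
{"name": "drive_tool", "arguments": {"deltas": [1,0,0,0.05,0,1,0,0,0.05,0,1,0,0,0,0,1,0,0,0,0,1,0,0,0,0]}}

```text
time: 10.35
position: [0.4661, 0.0904, 0.0505]
tool_rot: [-0.0, 0.986, -0.168, 0.001]
wrist_force: [-4.0, -0.6, 19.3]
opening: 0.66
```

```bash
python3 - <<'E'
from h import *
go([.4655,.0904,.0488],-.338)
im=get_image('scene');z=cv2.resize(im[150:270,310:430],(600,600),interpolation=cv2.INTER_CUBIC);save('s6z.png',z)
E
```

```text
t 10.35 pos [0.4661 0.0904 0.0505] yawdeg -19.35 shift cm [-0.06  0.02  0.17] open 0.66 F [-4.  -0.6 19.3]
turn 0.0002
```

View pics/s6z.png

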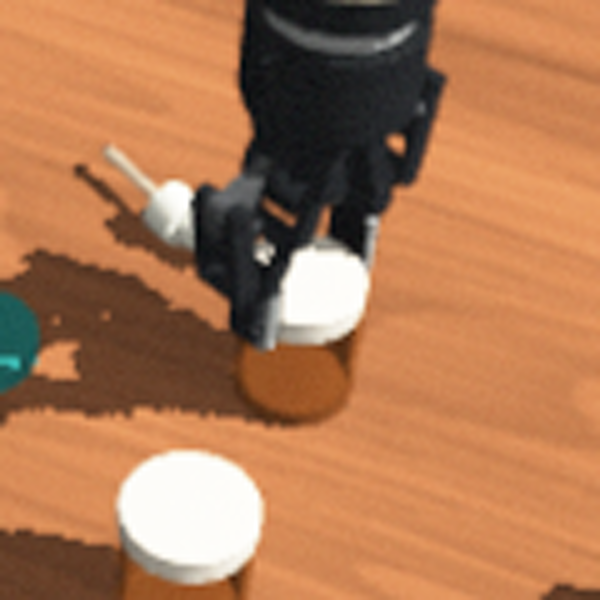

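The lid is on the rim: contact at TCP z 0.0505, where a plug caught on the rim would have stopped it near 0.055. I'll ease the pressure, then open.

Request:
{"name": "drive_tool", "arguments": {"deltas": [1,0,0,-0.1,0,1,0,0,-0.1,0,1,0,0,0,0,1,0,0,0,0,1,0,0,0,0], "newtons": 20}}

```text
time: 10.82
position: [0.4657, 0.0904, 0.0511]
tool_rot: [-0.0, 0.986, -0.168, 0.001]
wrist_force: [-1.8, -0.3, 6.7]
opening: 0.658
```

Request:
{"name": "drive_tool", "arguments": {"deltas": [0.3,0,0,0,0,0.25,0,0,0,0,0.1,0,0,0,0,0,0,0,0,0,0,0,0,0,0]}}

```text
time: 11.23
position: [0.465, 0.0905, 0.0501]
tool_rot: [0.0, 0.986, -0.168, -0.0]
wrist_force: [-0.7, -0.3, -0.1]
opening: 1.005
```

Request:
{"name": "drive_tool", "arguments": {"deltas": [0,0,0,0,0,0,0,0,-0.5,0,0,0,0,-1.5,0,0,0,0,-3,0,0,0,0,-3,0]}}

```text
time: 11.65
position: [0.4641, 0.0905, 0.1307]
tool_rot: [0.0, 0.986, -0.168, -0.001]
wrist_force: [0.4, 0.2, 0.8]
opening: 0.998
```

Request:
{"name": "drive_tool", "arguments": {"deltas": [0,0,0,-3,0,0,0,3,0,0,0,0,3,0,0,0,0,2,0,0,0,0,0,0,0]}}

```text
time: 12.07
position: [0.438, 0.0125, 0.1609]
tool_rot: [0.001, 0.986, -0.169, 0.0]
wrist_force: [-0.2, 0.1, 0.5]
opening: 0.998
```

Request:
{"name": "drive_tool", "arguments": {"deltas": [0,0,0,0,0,0,0,0,0,0,0,0,0,0,0,0,0,0,0,0,0,0,0,0,0]}}

```text
time: 12.48
position: [0.4387, 0.0156, 0.1602]
tool_rot: [0.0, 0.986, -0.168, -0.0]
wrist_force: [0.5, 0.2, 0.7]
opening: 0.998
```

```bash
python3 - <<'E'
from h import *
go([.4655,.0904,.0488],-.338)
p=camera_params('wrist');w=get_image('wrist');save('w7.png',w)
s=get_image('scene');z=cv2.resize(s[150:270,190:390],(800,480),interpolation=cv2.INTER_CUBIC);save('s7z.png',z)
m=(w.min(2)>140).astype(np.uint8);n,l,st,ce=cv2.connectedComponentsWithStats(m)
for i in range(1,n):
  if st[i,4]>2000: print(st[i],ce[i],plane(p,ce[i],.07))
E
```

```text
t 12.48 pos [0.4387 0.0156 0.1602] yawdeg -19.31 shift cm [ 0.06 -7.95 11.14] open 0.998 F [0.5 0.2 0.7]
turn 0.001
[ 497    0   94   44 3082] [540.18591823  17.85399091] [[0.60198992 0.083761   0.07      ]]
[ 279   39   89   94 6564] [322.87751371  85.29204753] [[0.46579686 0.09071502 0.07      ]]
```

View pics/w7.png

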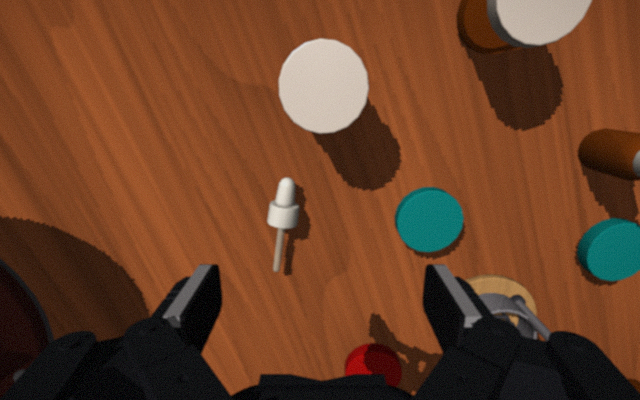

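View pics/s7z.png

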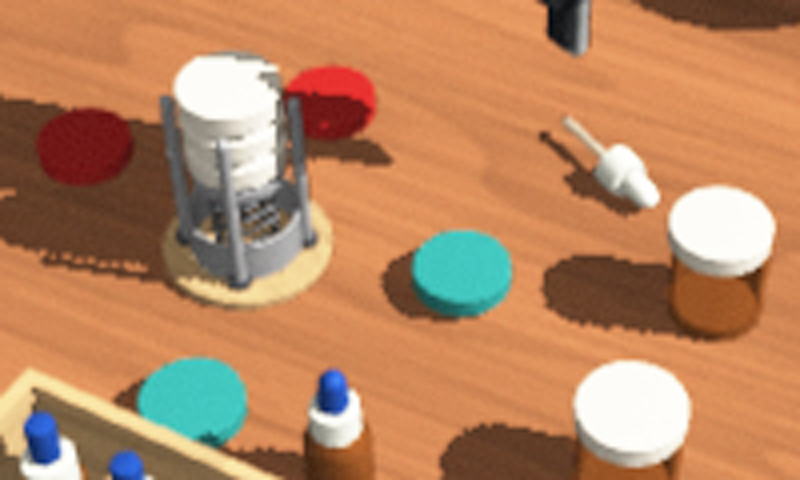

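In both views the lid sits flat on the jar, centred at (0.4658, 0.0907) against the jar's (0.4655, 0.0905). The holder shows three lids at the raised height, and the gripper is clear of everything.

```bash
python3 - <<'E'
from h import *
print(robot.hand_in())
E
```

```text
the job is handed in; nothing more can be done
None
```

I took the top lid out of the holder, set it down on the open amber jar, released it and backed away. I handed the job in at about 12.5 s; no verdict is reported.

- **Fit on the jar:** the last wrist picture puts the lid centre at (0.4658, 0.0907), less than 1 mm from where I measured the open jar, and the scene picture shows it flat on the rim. Contact came at tool height 0.0505, about 2 mm above my prediction. A plug caught on the rim would have stopped it near 0.055.
- **Holder:** the other three lids are still in it, and the next lid rose into place. I judged this from the pictures, as the platform height was not measured directly.
- **Forces:** the press onto the rim read about 19 N at the wrist. I eased it to about 7 N before opening, and the gripper was clear of everything afterwards.
- **Disagreements:** the top camera placed the jar about 3 mm (1–2 pixels) from the wrist camera's position, and triangulating with it gave wrong heights. It put the lid top at 0.120 m where hand-picked points gave 0.129 m, and the jar rim at 0.038 m. I therefore used the wrist view with the stated 56 mm rim height, which matched the rim circles in the picture.

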